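Wedge the rocking bench scale

TASK

The bench scale rocks because one of its four feet is too short, and it leans on that corner. Push the wooden wedge along the bench, thin end first, under the short foot until the scale stands level and no longer rocks, then let go and move clear with the wedge left bearing that foot. Only push the wedge: do not pick it up or tip it over, do not lean on the scale, and leave the other things where they are.

Things in the scene. Friction and masses are not known exactly. Their poses are not given: they have to be found in the camera images.
- scale: Grey bench scale, body 210 (x) x 135 (y) x 40 mm, underside 22 mm over the bench, black display at its -x end. Origin on the bench under its middle; axes stay upright. Four feet, black 40 mm rubber balls, at x = +-75, y = +-85 mm, under lugs 36 mm wide that end 18 mm beyond them in y, 40 to 52 mm high. It cannot slide, only rock about the line through feet (-75, -85) and (75, 85).
- rocker (a joint): Lean of the scale, rad: 0 = level, the three good feet on the bench (a hard stop, it cannot go below); 0.07 = leaning fully onto the short foot's corner, where it rests by its own weight (3 to 5 N on that foot). Moves freely and falls back to 0.07 unless the short foot is held up.
- wedge: Pale wooden wedge flat on the bench, 80 g, 130 (x) x 45 (y) mm, top sloping evenly from 22 mm high at the thick end (x = -65 mm, upright end face) to 1.5 mm at the thin end (x = +65). Origin: middle of its underside. Starts on the scale's +y side, pointing roughly at the short foot. Level when the foot is some 45 to 50 mm in from the thin end; driving takes 3 to 15 N; friction then holds it.
- wedge_tip (a point): Middle of the wedge's thin end, at bench level (x = +65 mm of the wedge); axes as the wedge.
- flap_wheel: Bystander: brown abrasive flap wheel lying flat, 90 mm diameter, 22 mm high, pale hub. Origin: centre of its underside.
- tub: Bystander: small cream open tub, 72 mm across the rim, 60 mm high. Origin: centre of its underside.
- blank: Bystander: copper-coloured knife blank with a dark wooden grip, lying flat, 150 x 24 mm, 12 mm high, long side along its x. Origin: centre of its underside.
- pan (a point): Middle of the top of the scale's round steel pan, 128 mm across, 77 mm over the bench and 25 mm to +x of the scale's middle; rocks with the scale.
- short_foot (a point): The short foot: 40 mm rubber ball under the scale's lug at x = -75, y = +85 mm (display end, +y side). This point: lowest point of the ball, about 1 mm over the bench when the scale leans fully, 9 mm when level. Axes: the scale's, tilted with the lean. The space under it and outside it (+y) is free.
Not all that is in view belongs to the job. There is more than one size of the wedge; the one meant has the size given above.

How it is judged:
At the end, for the whole second after the job is handed in: Scale level (lean under 0.015 rad) and still, bearing on the wedge with over 1.5 N; short foot's lowest point over the wedge, 5 mm or more in from the thin end; wedge flat on the bench (4 mm, 0.05 rad), at rest; flap wheel, tub and blank within 30 mm of their start (value of joint rocker below 0.015 rad and contact force between wedge and scale above 1.5 N and x of short_foot in the frame of wedge between -0.065 and 0.06 m and y of short_foot in the frame of wedge between -0.0225 and 0.0225 m and height (world z) of wedge below 0.004 m and angle between wedge's own z axis and vertical below 0.05 rad and linear speed of wedge below 0.01 m/s and velocity of joint rocker between -0.02 and 0.02 rad/s and distance of each of flap_wheel, tub, blank from where it was at the start of the episode below 0.03 m); the robot touches nothing.
It fails at once if the wedge is lifted more than 12 mm off the bench (height (world z) of wedge above 0.012 m).
It fails at once if the wedge is tipped by more than 0.3 rad (angle between wedge's own z axis and vertical above 0.3 rad).
It fails at once if the robot leans on the scale with more than 10 N (contact force between scale and the arm above 10 N or contact force between scale and the fingers above 10 N).
It fails at once if the flap wheel, tub or blank is moved more than 30 mm (distance of any of flap_wheel, tub, blank from where it was at the start of the episode above 0.03 m).
It also fails if it takes over 58 s, if anything falls off the work surface, if the arm or the gripper's body presses on something with over 40 N, if the wrist force passes 120 N, or if a joint passes its speed limit or range.

ROBOT

A 6-joint arm with a two-finger parallel gripper is mounted at the origin on the work surface. World frame = base frame: x ahead of the robot, y to its left, z up, the work surface at z = 0. Lengths are in m, angles in rad, forces in N, time in s.
With the tool pointing down it reaches from about 0.35 to 0.85 m from the base axis. Payload 8.1 kg.
Tool frame: the origin (TCP) lies at the very end of the fingers, on their centre line; the grasp point (between the pads) lies 19 mm behind it; z points along the fingers, y is the direction in which the jaws open and shut (so a half turn about z gives the same grasp; the last joint's range is limited). The gripper opens to 93 mm and grips with 3 to 60 N. Pads are 15 mm wide; open, the fingers measure 128 mm over their backs; the gripper's body (75 mm by 188 mm) begins 65 mm behind the grasp point.
Start: joints at [1.052, 0.13, 1.488, -0, 1.523, -0.085], TCP at [0.252, 0.544, 0.219] pointing down, gripper open.
Joint ranges: [-2.96, 2.96], [-0.89, 2.26], [0.02, 2.5], [-1.34, 4.48], [0, 2.73], [-2.66, 2.66]. Speed limits (rad/s): [2.39, 2.39, 2.79, 3.14, 3.14, 3.14].

INTERFACE

Orientations are given as a rotation vector (axis times angle).
In Python, from plant import robot gives the robot as it stands.
- The arm moves only by the shell command python3 -m inch 'ROWS' [FORCE]. ROWS is JSON, a list that holds one entry, the list of rows, each a list of 7 numbers: the shift along the tool's x, y, z in cm, then the turn, a rotation vector about the tool's x, y, z in degrees, then the gripper command: -1 is fully open, 1 is shut, values between are in proportion. A call has 1 to 5 rows; each row shifts and turns the commanded pose from where the row before left it, along the tool's axes as they then stand; what a row does not reach is not made up. A row lasts 1/10 s, in which the tool goes at most 50 mm and 8.59 degrees, less where a joint would pass 70% of its speed; a pose out of reach is approached as far as the arm can. A call with a gripper value outside its range is refused whole. The fingers move at their own pace and stop on an object; FORCE is the grip in N (left out, the last holds). Time passes only in rows, so rows that do not move let the fingers close. It gives the time, the measured TCP pose, the force and the opening at its end, in the units of the state.
- robot.read_state(): the state, without advancing time (a new reading comes with each control period).
- robot.read_camera(name): name is "scene" or "top" or "wrist"; returns a dict with "image" (420x560x3 uint8, blue, green, red), "K" (3x3 intrinsics, pixels), "R" (3x3) and "t" (3): a world point X has camera coordinates R X + t; the wrist camera has in their place "tool_from_camera" (4x4, takes a point from camera to tool coordinates, whose origin is the TCP and whose axes are the flange's). Camera axes: x right, y down, z forward; pixel columns grow to the right and rows downward; lengths in m; the calibration is good to about 2 mm. A picture is of the moment at which its call begins: read the wrist's pose just before it. There is no depth.
- robot.close_job(): hands the job in, once; it reports no verdict.
The state is a dict: "t": time; "q": joint angles; "dq": joint speeds; "joint_torque": joint torques, N m; "tool_pos": TCP position; "orientation": TCP orientation; "force": force on the tool from outside, world axes, zero at the start; "wrist_torque": the same for the moment, N m; "opening": finger opening in m.
Only numpy, scipy, OpenCV 4.12 (cv2) and the standard library are available. Lean on these libraries where they do the work, as an engineer would, in place of code of your own. Each camera call takes 0.05 s, during which the arm holds its last target. There are 200 camera calls.

## Working session

There is one attempt and no reset: what is moved stays moved. The work goes in short steps, Python scripts to look and compute and a shell command to move; the robot and the scene stay as the last step left them, time stands still between calls to the robot, and variables do not carry over. Pictures are saved under pics/ and viewed, about 8 in all and at most 12, crops included, and the job is handed in when it is done.

```bash
mkdir -p pics; ls
python3 - <<'E'
from plant import robot
import cv2
s=robot.read_state();print(s['t'],s['tool_pos'],s['orientation'],s['opening'],s['force'])
for n in("scene","top"):
    c=robot.read_camera(n);cv2.imwrite(f"pics/{n}0.png",c["image"]);print(n,c["K"],c["R"],c["t"])
E
```

```text
pics
0.0 [0.25187133 0.54394251 0.21760173] [-6.75923558e-01 -3.06744188e+00  2.74468168e-03] 0.09323854918218358 [-0.35022478 -0.119888    0.31830721]
scene [[469.56796964   0.         286.48228311]
 [  0.         469.56796964 209.56786423]
 [  0.           0.           1.        ]] [[ 0.70958043  0.70461118  0.00432322]
 [ 0.56458693 -0.56487629 -0.6017943 ]
 [-0.42158891  0.42946229 -0.79863943]] [-0.40940292 -0.24235198  1.19196043]
top [[392.47086016   0.         280.58828235]
 [  0.         392.47086016 206.03262762]
 [  0.           0.           1.        ]] [[-0.0191276  -0.99926606 -0.03318839]
 [-0.99482402  0.02233488 -0.0991278 ]
 [ 0.0997963   0.03112053 -0.9945211 ]] [0.03871016 0.57812952 0.92947958]
```

View pics/top0.png

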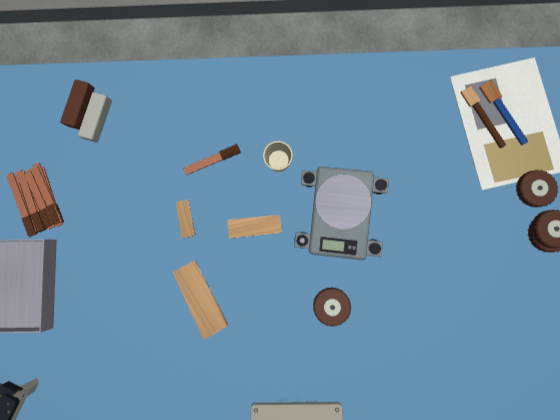

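View pics/scene0.png

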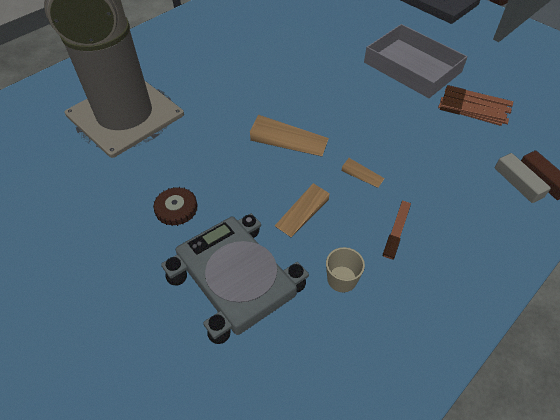

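The top view shows the 130 mm wedge at about (255,227), the scale at (342,212) and the short foot at about (302,240). The tub is at (278,156), the blank at (212,160) and the flap wheel at (332,307). I'll enlarge the wedge and foot area to measure it.

Run:
```python
import cv2
a=cv2.imread("pics/top0.png")[190:270,215:325]
cv2.imwrite("pics/c1.png",cv2.resize(a,None,fx=7,fy=7,interpolation=cv2.INTER_CUBIC))
```

```text
(no output)
```

View pics/c1.png

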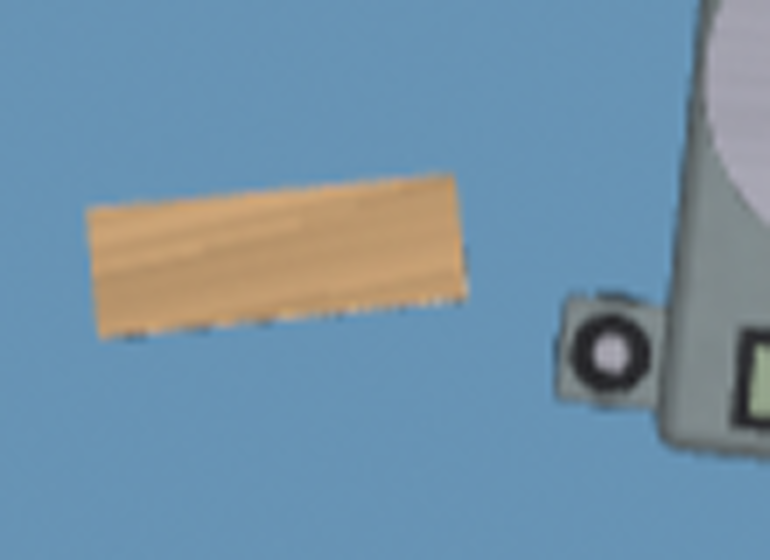

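```bash
cat > h.py <<'E'
import numpy as np
K=np.array([[392.47086016,0,280.58828235],[0,392.47086016,206.03262762],[0,0,1]])
R=np.array([[-0.0191276,-0.99926606,-0.03318839],[-0.99482402,0.02233488,-0.0991278],[0.0997963,0.03112053,-0.9945211]])
t=np.array([0.03871016,0.57812952,0.92947958])
KS=np.array([[469.56796964,0,286.48228311],[0,469.56796964,209.56786423],[0,0,1]])
RS=np.array([[0.70958043,0.70461118,0.00432322],[0.56458693,-0.56487629,-0.6017943],[-0.42158891,0.42946229,-0.79863943]])
tS=np.array([-0.40940292,-0.24235198,1.19196043])
def bp(p,z,K=K,R=R,t=t):
    d=R.T@np.linalg.solve(K,[p[0],p[1],1]); c=-R.T@t
    return c+d*(z-c[2])/d[2]
def pj(X,K=K,R=R,t=t):
    v=K@(R@np.asarray(X)+t); return v[:2]/v[2]
E
python3 - <<'E'
from h import *
f=lambda u,v:(u/7+215-.43,v/7+190-.43)
c=[bp(f(*p),z) for p,z in(((88,208),.022),((100,338),.022),((467,300),.0015),((455,173),.0015))]
print("wedge",np.round(c,4)); 
th=(c[0]+c[1])/2;tip=(c[2]+c[3])/2;d=tip-th
print("thick",th,"tip",tip,"len",np.hypot(*d[:2]),"w",np.linalg.norm(c[0]-c[1]),np.linalg.norm(c[2]-c[3]),"yaw",np.degrees(np.arctan2(d[1],d[0])))
# scale feet caps
caps=[bp(p,z) for p,z in(((309,178),.055),((381,185),.06),(f(608,354),.047),((375,248),.055))]
print("caps",np.round(caps,4))
for a,b in((0,1),(2,3),(0,2),(1,3)):
    e=caps[b]-caps[a];print(a,b,np.hypot(*e[:2]),np.degrees(np.arctan2(e[1],e[0])))
print("centre",np.mean(caps,0), "lug",bp(f(565,292),.044),bp(f(555,400),.044))
for X in (th,tip,[*caps[2][:2],.047]): print(pj(X,KS,RS,tS))
E
```

```text
wedge [[0.5497 0.1593 0.022 ]
 [0.504  0.1554 0.022 ]
 [0.5153 0.0271 0.0015]
 [0.5609 0.0305 0.0015]]
thick [0.52682656 0.15733992 0.022     ] tip [0.53809312 0.02879759 0.0015    ] len 0.1290351386536912 w 0.04589490701474286 0.04565774846812524 yaw -84.99090405113137
caps [[ 0.642  -0.0433  0.055 ]
 [ 0.6202 -0.212   0.06  ]
 [ 0.4946 -0.0218  0.047 ]
 [ 0.4729 -0.1926  0.055 ]]
0 1 0.1700880977737645 -97.35060575729598
2 3 0.17224028129209515 -97.24466692022438
0 2 0.1489606946284016 171.69620634867235
1 3 0.14862197046733255 172.52366025413062
centre [ 0.55742556 -0.1174267   0.05425   ] lug [ 0.51598131 -0.00771009  0.044     ] [ 0.47941741 -0.00347817  0.044     ]
[321.18979809 187.91423524]
[282.97835931 230.86492952]
[249.58531398 220.05174703]
```

Checks out: the wedge measures 129 x 46 mm, the foot pitch 149 x 171 mm. The foot is at about (0.4945, -0.0235) and the wedge tip at (0.538, 0.029), yaw -85°. The plan has two pushes with closed fingers:
1. Push the wedge's side about 48 mm toward -x.
2. Push its thick end about 100 mm along its axis.

```bash
python3 -m inch '[[[0,0,0,0,0,-7.5,1],[0,0,0,0,0,-7.5,1],[0,0,0,0,0,-7.5,1],[0,0,0,0,0,-7.5,1]]]' 20; for i in 1 2 3; do python3 -m inch '[[[-2.42,-3.79,0,0,0,0,1],[-2.42,-3.79,0,0,0,0,1],[-2.42,-3.79,0,0,0,0,1],[-2.42,-3.79,0,0,0,0,1]]]'; done; python3 -m inch '[[[0,0,3,0,0,0,1],[0,0,3,0,0,0,1],[0,0,0,0,0,0,1]]]'
python3 - <<'E'
from plant import robot
import cv2
from scipy.spatial.transform import Rotation as Ro
s=robot.read_state();print(s['t'],s['tool_pos'],Ro.from_rotvec(s['orientation']).as_matrix().round(3),s['opening'],s['force'],s['q'])
E
```

```text
t: 0.5
tool_pos: [0.252, 0.5441, 0.218]
orientation: [0.149, -3.137, 0.002]
force: [-0.9, -0.5, -0.4]
opening: 0.0657
t: 0.9
tool_pos: [0.3626, 0.4006, 0.2181]
orientation: [0.142, -3.138, 0.001]
force: [-0.0, 0.9, -0.0]
opening: 0.0335
t: 1.3
tool_pos: [0.4728, 0.2581, 0.2183]
orientation: [0.141, -3.138, 0.0]
force: [-0.0, 0.9, -0.0]
opening: 0.0026
t: 1.7
tool_pos: [0.5828, 0.1158, 0.2182]
orientation: [0.141, -3.138, -0.0]
force: [0.2, 0.2, -0.3]
opening: 0.0002
t: 2.0
tool_pos: [0.5788, 0.1166, 0.1529]
orientation: [0.139, -3.129, 0.001]
force: [-0.6, -0.7, -0.2]
opening: 0.0002
2.0 [0.57878703 0.1165806  0.15293142] [[-0.996 -0.089 -0.009]
 [-0.089  0.996 -0.001]
 [ 0.009 -0.    -1.   ]] 0.00019545705981528088 [-0.64636359 -0.66926845 -0.17079078] [ 1.11904419e-01  1.52980790e-01  1.58441610e+00  4.74258396e-05
  1.41368638e+00 -1.54771878e+00]
```

```bash
python3 -m inch '[[[0,0,3,0,0,0,1],[0,0,3,0,0,0,1],[0,0,3,0,0,0,1],[0,0,3,0,0,0,1],[0,0,0,0,0,0,1]]]'; python3 -m inch '[[[0,0,0,0,0,0,1],[0,0,0,0,0,0,1]]]'
```

```text
t: 2.5
tool_pos: [0.5788, 0.1175, 0.0351]
orientation: [0.142, -3.131, 0.001]
force: [-0.6, 0.6, -0.8]
opening: 0.0001
t: 2.7
tool_pos: [0.584, 0.1179, 0.0415]
orientation: [-0.141, 3.135, 0.0]
force: [-0.1, -0.2, -0.0]
opening: 0.0005
```

```bash
python3 -m inch '[[[0,0,1,0,0,0,1],[0,0,1,0,0,0,1],[0,0,0.8,0,0,0,1],[0,0,0.7,0,0,0,1],[0,0,0,0,0,0,1]]]'; python3 -m inch '[[[1,0,0,0,0,0,1],[1,0,0,0,0,0,1],[0.6,0,0,0,0,0,1],[0.5,0,0,0,0,0,1],[0.5,0,0,0,0,0,1]]]'; python3 -m inch '[[[0.6,0,0,0,0,0,1],[0.6,0,0,0,0,0,1],[0.6,0,0,0,0,0,1],[0.6,0,0,0,0,0,1],[0.3,0,0,0,0,0,1]]]';python3 -m inch '[[[0.2,0,0,0,0,0,1],[0,0,0,0,0,0,1]]]'
python3 - <<'E'
from plant import robot
import cv2
c=robot.read_camera("top");cv2.imwrite("pics/t1.png",c["image"])
cv2.imwrite("pics/t1c.png",cv2.resize(c["image"][190:270,215:325],None,fx=7,fy=7,interpolation=cv2.INTER_CUBIC))
E
```

```text
t: 3.2
tool_pos: [0.5808, 0.1173, 0.0018]
orientation: [0.141, -3.136, 0.0]
force: [-0.8, 0.5, -0.2]
opening: 0.0011
t: 3.7
tool_pos: [0.5461, 0.1143, 0.004]
orientation: [-0.141, 3.138, 0.0]
force: [-0.5, -0.2, 0.1]
opening: 0.0004
t: 4.2
tool_pos: [0.5188, 0.1118, 0.0036]
orientation: [0.141, -3.138, 0.0]
force: [0.9, 0.6, 0.9]
opening: 0.0004
t: 4.4
tool_pos: [0.5171, 0.1117, 0.0035]
orientation: [0.141, -3.138, 0.0]
force: [0.5, 0.0, 0.5]
opening: 0.0002
```

View pics/t1c.png

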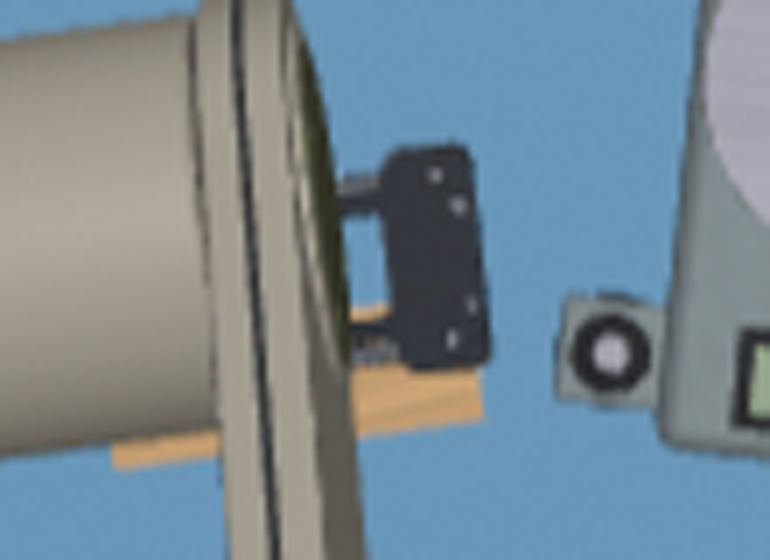

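Run:
```python
from h import *
f=lambda u,v:(u/7+215-.43,v/7+190-.43)
a=bp(f(113,470),.022);b=bp(f(485,422),.0015)
d=(b-a)[:2];L=np.hypot(*d);u=d/L;n=np.array([-u[1],u[0]]) # n: left of axis (+x side)
th=a[:2]+.0225*n;tip=b[:2]+.0225*n
foot=np.array([.4945,-.0235]);r=foot-tip
print(L,np.degrees(np.arctan2(u[1],u[0])),"thick",th,"tip",tip,"foot along",r@u,"left",r@n)
```

```text
0.13030012917214875 -83.84657269850614 thick [0.48035527 0.15348661] tip [0.4943223  0.02393722] foot along 0.04718295224837312 left -0.004908174011717625
```

The top view shows the wedge shifted about 44 mm, with its lower edge from (113,470) to (485,422), and turned 1°. The foot lies 5 mm off its axis. I'll push a few mm more, then go round behind the thick end.

```bash
python3 -m inch '[[[0.3,0,0,0,0,0,1],[0.2,0,0,0,0,0,1],[0,0,0,0,0,0,1]]]'; python3 -m inch '[[[-1,0,0,0,0,0,1],[-2,0,0,0,0,0,1],[0,0,-3,0,0,0,1],[0,0,-4,0,0,0,1],[0,0,-3,0,0,0,1]]]'; for i in 1 2; do python3 -m inch '[[[0,0,0,0,0,8,1],[0,0,0,0,0,8,1],[0,0,0,0,0,8,1],[0,0,0,0,0,8,1],[0,0,0,0,0,8,1]]]'; done;  python3 -m inch '[[[0,0,0,0,0,4.5,1],[0,0,0,0,0,4.5,1],[0,0,0,0,0,0,1]]]'; python3 -m inch '[[[3,-2,0,0,0,0,1],[3,-2,0,0,0,0,1],[3,-2,0,0,0,0,1],[0,0,0,0,0,0,1],[0,0,0,0,0,0,1]]]'
python3 - <<'E'
from plant import robot
import cv2
from scipy.spatial.transform import Rotation as Ro
s=robot.read_state();print(s['t'],s['tool_pos'],Ro.from_rotvec(s['orientation']).as_matrix().round(3))
c=robot.read_camera("wrist");cv2.imwrite("pics/w1.png",c["image"])
c=robot.read_camera("top");cv2.imwrite("pics/t2.png",c["image"])
cv2.imwrite("pics/t2c.png",cv2.resize(c["image"][190:270,215:325],None,fx=7,fy=7,interpolation=cv2.INTER_CUBIC))
E
```

```text
t: 4.75
tool_pos: [0.5121, 0.1112, 0.0035]
orientation: [0.141, -3.138, 0.0]
force: [-0.2, 0.2, 0.8]
opening: 0.0006
t: 5.25
tool_pos: [0.5434, 0.114, 0.1054]
orientation: [-0.141, 3.138, 0.0]
force: [0.8, 0.2, 0.5]
opening: 0.0004
t: 5.75
tool_pos: [0.543, 0.1139, 0.1037]
orientation: [0.95, 2.995, 0.0]
force: [-0.4, -0.4, -0.2]
opening: 0.0005
t: 6.25
tool_pos: [0.5429, 0.114, 0.1036]
orientation: [1.917, 2.489, -0.0]
force: [0.7, 0.7, -0.1]
opening: 0.0005
t: 6.55
tool_pos: [0.5429, 0.1139, 0.1036]
orientation: [2.101, 2.336, -0.0]
force: [-0.7, 0.4, 0.9]
opening: 0.0005
t: 7.05
tool_pos: [0.4732, 0.1975, 0.1038]
orientation: [2.095, 2.341, 0.0]
force: [-0.2, 0.1, 0.4]
opening: 0.0003
7.05 [0.47319904 0.19747014 0.10381319] [[-0.111  0.994  0.001]
 [ 0.994  0.111 -0.   ]
 [-0.     0.001 -1.   ]]
```

View pics/t2c.png

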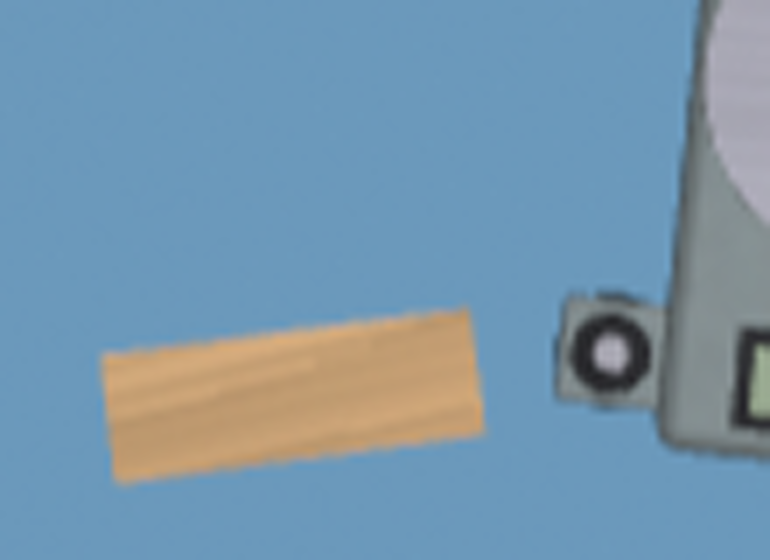

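Run:
```python
from h import *
f=lambda u,v:(u/7+215-.43,v/7+190-.43)
c=[bp(f(*p),z)[:2] for p,z in(((102,354),.022),((117,484),.022),((486,434),.0015),((468,308),.0015))]
th=(c[0]+c[1])/2;tip=(c[2]+c[3])/2;d=tip-th;L=np.hypot(*d);u=d/L;n=np.array([-u[1],u[0]])
foot=np.array([.4945,-.0235]);r=foot-tip
print(L,np.degrees(np.arctan2(u[1],u[0])),"thick",th,"tip",tip,"along",r@u,"left",r@n)
tx=np.array([-.111,.994]);ty=np.array([.994,.111]);tc=np.array([.4732,.1975]);m=th-tc
print("thick from TCP in tool",m@tx,m@ty)
```

```text
0.128976686006106 -83.6115012496409 thick [0.47574145 0.15219477] tip [0.49009261 0.02401899] along 0.047714321980015205 left -0.000907393415384084
thick from TCP in tool -0.045315498818317604 -0.002502681028047549
```

The wedge axis now points within 1 mm of the foot, and the tip is 48 mm short of it. I'll go down behind the thick end and push.

```bash
python3 -m inch '[[[0,-0.2,3,0,0,0,1],[0,0,3,0,0,0,1],[0,0,2,0,0,0,1],[0,0,0.9,0,0,0,1],[0,0,0.5,0,0,0,1]]]'; python3 -m inch '[[[0,0,0,0,0,0,1],[0,0,0.5,0,0,0,1],[0,0,0,0,0,0,1],[-1,0,0,0,0,0,1],[-1,0,0,0,0,0,1]]]'; python3 -m inch '[[[-0.8,0,0,0,0,0,1],[-0.6,0,0,0,0,0,1],[-0.6,0,0,0,0,0,1],[-0.6,0,0,0,0,0,1],[-0.6,0,0,0,0,0,1]]]'; python3 -m inch '[[[-0.6,0,0,0,0,0,1],[-0.6,0,0,0,0,0,1],[-0.6,0,0,0,0,0,1],[-0.4,0,0,0,0,0,1],[0,0,0,0,0,0,1]]]'
python3 - <<'E'
from plant import robot
import cv2
c=robot.read_camera("top")
cv2.imwrite("pics/t3c.png",cv2.resize(c["image"][190:270,215:325],None,fx=7,fy=7,interpolation=cv2.INTER_CUBIC))
E
```

```text
t: 7.65
tool_pos: [0.4712, 0.196, 0.0089]
orientation: [-2.1, -2.336, 0.002]
force: [0.4, 0.2, 0.1]
opening: 0.0005
t: 8.15
tool_pos: [0.4736, 0.1764, 0.0051]
orientation: [2.098, 2.338, 0.001]
force: [-0.1, -0.2, -0.5]
opening: 0.0007
t: 8.65
tool_pos: [0.4768, 0.1447, 0.0048]
orientation: [2.099, 2.337, 0.001]
force: [0.4, 0.5, 1.1]
opening: 0.0003
t: 9.15
tool_pos: [0.479, 0.1225, 0.0045]
orientation: [2.1, 2.337, -0.001]
force: [0.9, -0.3, 0.1]
opening: 0.0004
```

View pics/t3c.png

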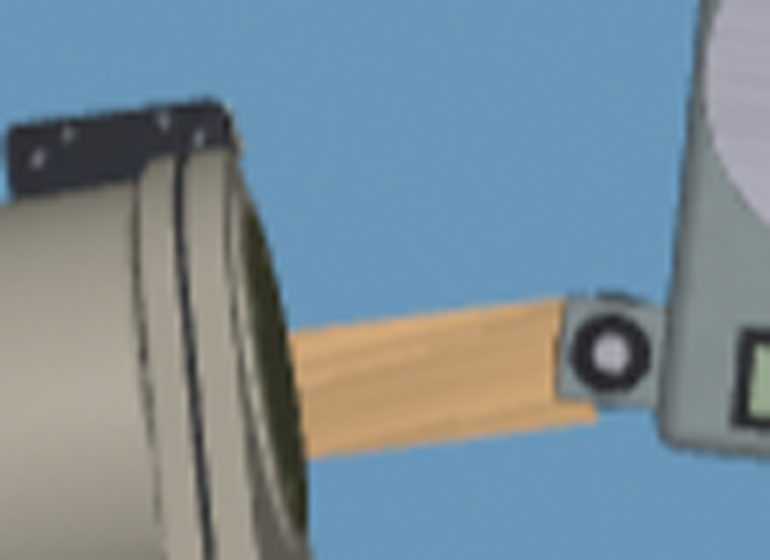

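The wedge runs straight: its lower tip corner is at (597,420), about 10 mm short of the foot, and it is centred on it. Next comes slow driving while I watch the force.

```bash
for i in 1 2 3; do python3 -m inch '[[[-0.3,0,0,0,0,0,1],[-0.3,0,0,0,0,0,1],[-0.3,0,0,0,0,0,1],[-0.3,0,0,0,0,0,1],[-0.3,0,0,0,0,0,1]]]' | egrep 'pos|force'; done
```

```text
tool_pos: [0.4805, 0.1094, 0.0047]
force: [-0.8, 7.0, -0.2]
tool_pos: [0.4819, 0.0943, 0.0046]
force: [-0.2, 5.8, -0.3]
tool_pos: [0.4835, 0.0793, 0.0045]
force: [-0.2, 5.7, -0.3]
```

```bash
python3 -m inch '[[[-0.2,0,0,0,0,0,1],[-0.2,0,0,0,0,0,1],[-0.2,0,0,0,0,0,1],[-0.2,0,0,0,0,0,1]]]' | egrep 'pos|force';  python3 -m inch '[[[-0.1,0,0,0,0,0,1],[-0.1,0,0,0,0,0,1],[-0.1,0,0,0,0,0,1],[0,0,0,0,0,0,1]]]' | egrep 'pos|force'
python3 - <<'E'
from plant import robot
import cv2
c=robot.read_camera("top");cv2.imwrite("pics/t4.png",c["image"])
d=robot.read_camera("scene")["image"]
f=lambda a:cv2.resize(a,(400,400*a.shape[0]//a.shape[1]),interpolation=cv2.INTER_CUBIC)
import numpy as np
a=f(c["image"][190:270,250:330]);b=f(d[190:270,210:290]);cv2.imwrite("pics/t4c.png",np.hstack([a,b]))
E
```

```text
tool_pos: [0.4844, 0.0714, 0.0045]
force: [-0.7, 6.9, 0.3]
tool_pos: [0.4847, 0.0682, 0.0045]
force: [-0.3, 5.4, 0.3]
```

View pics/t4c.png

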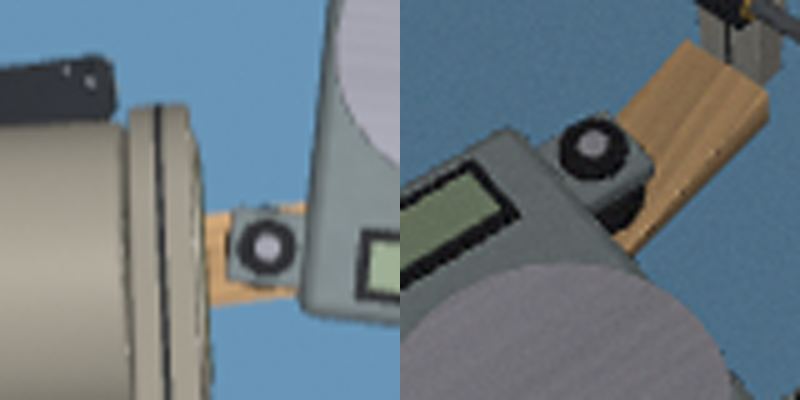

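Both views show the foot riding on the wedge, roughly centred. I'll drive in 1 mm steps and watch for the force to rise at the level stop, measuring the scale's lean from how far its image moves.

```bash
cat > lean.py <<'E'
# fit rocker angle: track the short-foot cap in the top+scene views against start images
from h import *
from plant import robot
import cv2
c0=np.array([.5575,-.118,0]);a=np.radians(-7.6);Rz=np.array([[np.cos(a),-np.sin(a),0],[np.sin(a),np.cos(a),0],[0,0,1]])
ax=Rz@np.array([75,85,0])/np.hypot(75,85)
def P(p,l): # scale point at lean l (short foot -x,+y goes down)
    v=Rz@np.array(p); return c0+cv2.Rodrigues(-ax*l)[0]@v
p=[-.075,.085,.055]
assert P(p,.07)[2]<P(p,0)[2]
for n,cam in(("top",()),("scene",(KS,RS,tS))):
    im=robot.read_camera(n)["image"];ref=cv2.imread(f"pics/{n}0.png")
    u,v=pj(P(p,.07),*cam).round().astype(int);h=9
    g=lambda i:cv2.resize(i,None,fx=8,fy=8,interpolation=cv2.INTER_CUBIC)
    T=g(ref[v-h:v+h+1,u-h:u+h+1]);S=g(im[v-h-7:v+h+8,u-h-7:u+h+8])
    m=cv2.matchTemplate(S,T,cv2.TM_CCOEFF_NORMED);_,sc,_,l=cv2.minMaxLoc(m)
    d=np.array(l)/8-7; e=pj(P(p,0),*cam)-pj(P(p,.07),*cam)
    print(n,"shift",d,"expected at level",e.round(2),"lean",round(.07*(1-d@e/(e@e)),4),"score",round(sc,2))
E
python3 lean.py; for i in 1 2 3; do python3 -m inch '[[[-0.1,0,0,0,0,0,1],[0,0,0,0,0,0,1]]]' | egrep 'pos|force'; done; python3 lean.py
```

```text
top shift [ 1.125 -0.875] expected at level [ 1.19 -1.06] lean 0.0073 score 0.75
scene shift [-0.375 -0.875] expected at level [-0.45 -0.91] lean 0.0042 score 0.91
tool_pos: [0.4848, 0.0671, 0.0045]
force: [-0.6, 5.4, -0.2]
tool_pos: [0.4849, 0.066, 0.0045]
force: [-1.1, 4.9, -0.3]
tool_pos: [0.4851, 0.0651, 0.0045]
force: [-0.5, 6.1, -1.0]
top shift [ 1.25 -1.  ] expected at level [ 1.19 -1.06] lean -0.0004 score 0.74
scene shift [-0.5   -0.875] expected at level [-0.45 -0.91] lean 0.0004 score 0.91
```

```bash
for i in 1 2 3; do python3 -m inch '[[[-0.1,0,0,0,0,0,1],[0,0,0,0,0,0,1]]]' | egrep 'pos|force'; done; python3 lean.py
```

```text
tool_pos: [0.4851, 0.0648, 0.0045]
force: [-1.4, 9.1, -0.0]
tool_pos: [0.4851, 0.0645, 0.0045]
force: [-0.6, 12.7, 0.5]
tool_pos: [0.4851, 0.0642, 0.0045]
force: [-1.8, 16.6, 0.5]
top shift [ 1.125 -1.   ] expected at level [ 1.19 -1.06] lean 0.0037 score 0.75
scene shift [-0.5   -0.875] expected at level [-0.45 -0.91] lean 0.0004 score 0.91
```

The force climbed from 6 to 16.6 N with almost no travel, so the scale is on its level stop. I'll back off gently, move clear and check.

```bash
python3 -m inch '[[[0.2,0,0,0,0,0,1],[0.3,0,0,0,0,0,1],[1,0,0,0,0,0,1],[2,0,0,0,0,0,1],[2,0,0,0,0,0,1]]]' | egrep 'pos|force'; python3 -m inch '[[[1,0,-2,0,0,0,1],[2,0,-4,0,0,0,1],[4,0,-3,0,0,0,1],[4,0,-3,0,0,0,1],[3,0,0,0,0,0,1]]]' | egrep 'pos|force'; python3 -m inch '[[[0,0,0,0,0,0,1],[0,0,0,0,0,0,1],[0,0,0,0,0,0,1],[0,0,0,0,0,0,1],[0,0,0,0,0,0,1]]]'; python3 lean.py
python3 - <<'E'
from plant import robot
import cv2,numpy as np
c=robot.read_camera("top")["image"];d=robot.read_camera("scene")["image"]
cv2.imwrite("pics/f.png",np.hstack([cv2.resize(c[130:340,170:400],(400,365)),cv2.resize(d[150:350,150:370],(400,365))]))
E
```

```text
tool_pos: [0.4798, 0.1167, 0.0047]
force: [-0.2, 0.1, 0.6]
tool_pos: [0.4674, 0.259, 0.1304]
force: [1.4, -0.5, 1.6]
t: 14.6
tool_pos: [0.4647, 0.2544, 0.1242]
orientation: [-2.101, -2.336, 0.001]
force: [0.3, -0.6, 0.2]
opening: 0.001
top shift [ 1.25 -1.  ] expected at level [ 1.19 -1.06] lean -0.0004 score 0.74
scene shift [-0.5   -0.875] expected at level [-0.45 -0.91] lean 0.0004 score 0.91
```

View pics/f.png

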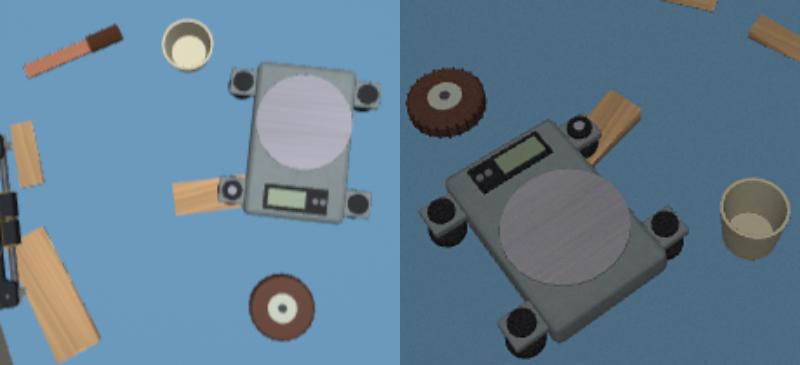

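The final views show the wedge left under the short foot (top view, about (232,190)), the scale level, the bystanders in place and the arm clear.

```bash
python3 -c "
from plant import robot
print(robot.close_job())"
```

```text
the job is handed in; nothing more can be done
None
```

The scale now stands level on the wedge, and the job is handed in. With closed fingers I pushed the wedge sideways about 48 mm to line it up with the short foot. I then drove it thin end first until the level stop, where the push force rose from about 6 to 16.6 N. After that I backed the arm off and lifted it clear.

**Last checks, after backing off (14.6 s on the clock):**
- **Level:** the lean measured 0.0004 rad in magnitude from both cameras. The precision is about 0.005 rad, because the whole lean shows as only 1–2 pixels. The top camera's match score was a modest 0.74, and it read 0.0037 rad once during the push.
- **Wedge position:** by estimate the foot is about 48 mm in from the thin end and within a few mm of the wedge's centre line. I aimed it to within 1 mm before driving.
- **Surroundings:** flap wheel, tub and blank look untouched in the final pictures, and the arm touches nothing.
- **Not measured:** the load of the foot on the wedge. I infer it from the scale staying level once the arm had let go.

No checks failed.

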